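# Refit the desk lamp's dimmer knob and hold it pressed

### The arm

A 7-joint arm with a two-finger parallel gripper is mounted at the origin on the work surface. World frame = base frame: x ahead of the robot, y to its left, z up, the work surface at z = 0. Lengths are in m, angles in rad, forces in N, time in s.
With the tool pointing down it reaches from about 0.425 to 1.025 m from the base axis. Payload 3.6 kg.
Tool frame: the origin (TCP) lies at the very end of the fingers, on their centre line; the grasp point (between the pads) lies 19 mm behind it; z points along the fingers, y is the line along which they close (so a half turn about z gives the same grasp; the last joint's range is limited). The gripper opens to 85 mm and grips with 20 to 120 N. Pads are 22 mm wide; open, the fingers measure 114 mm over their backs; the gripper's body (76 mm by 85 mm) begins 54 mm behind the grasp point. The pads swing forward as they close: fully open they stand 13 mm farther back than shut.
Start: joints at [-1.28, 0.591, 0.048, 1.609, -0.033, 0.943, -0.034], TCP at [0.272, 0.672, 0.231] pointing down, gripper open.
Joint ranges: [-2.69, 2.69], [-0.47, 2.24], [-1.27, 1.36], [0.19, 2.51], [-1.53, 4.68], [0.08, 2.07], [-3.09, 3.09]. Speed limits (rad/s): [2.57, 2.57, 3.14, 3.14, 3.14, 3.14, 3.14].

### API

Orientations are given as a rotation vector (axis times angle).
In Python, from workcell import robot gives the robot as it stands. Calls block until the motion is done:
- robot.reach(position, orientation): joint-space move of the TCP to a pose.
- robot.move_l(position, attitude=None, max_speed=0.15, stop_force=None): straight line of the TCP; attitude=None keeps the orientation; max_speed is the mean speed in m/s. With stop_force (N) it stops when the force on the tool has changed by that much, and returns True; else False.
- robot.set_joints(angles): joint-space move.
- robot.set_gripper(opening): finger opening in m; the grip force is fixed at half the most; returns when the fingers have stopped.
- robot.dwell(seconds).
- robot.inverse_kinematics(position, orientation): joint angles nearest the present ones, or None.
- robot.state(): the state.
- robot.grab_frame(name): name is "side" or "top"; returns (picture, depth): 384x512x3 uint8, blue, green, red; 384x512 float32, m along the optical axis (not along the pixel's ray), 0 where there is no reading.
- robot.calibration(name): a dict with "K" (3x3 intrinsics, pixels), "R" (3x3) and "t" (3): a world point X has camera coordinates R X + t. Camera axes: x right, y down, z forward; pixel columns grow to the right and rows downward; lengths in m; the calibration is good to about 2 mm. A picture is of the moment at which its call begins. calibration takes no time and is no camera call.
A pose or a line that the arm cannot do raises robot.PlanningError and nothing moves.
- robot.sign_off(): hands the job in; it is judged then, once.
The state is a dict: "time_s": time; "joint_pos": joint angles; "qd": joint speeds; "joint_torque": joint torques, N m; "tcp_pos": TCP position; "tool_rot": TCP orientation; "contact_force": force on the tool from outside, world axes, zero at the start; "wrist_torque": the same for the moment, N m; "opening": finger opening in m; "grasp_force": force on a finger pad.
Only numpy, scipy, OpenCV 4.12 (cv2) and the standard library are available. Lean on these libraries where they do the work, as an engineer would, in place of code of your own. Each camera call takes 0.05 s, during which the arm holds its last target. There are 200 camera calls.

### The job

First swing the desk lamp's head round on its stiff arm until it hangs over the middle of the sketch pad, as near as the arm takes it, and leave it standing there. Then take the dimmer knob from the cork mat, turn it so that the flat in its bore matches the flat of the D-shaped shaft on the lamp's foot, push it fully home on the shaft and press it down with the shaft to the end of the spring travel; finish while still holding it pressed down, with the lamp head still over the pad. Leave the other things on the desk where they are.

Things in the scene. Friction and masses are not known exactly. Their poses are not given: they have to be found in the camera images.
- lamp: the desk lamp, fixed to the desk: a white round foot 220 mm across and 25 mm thick, with a white column (28 x 44 mm, up to 190 mm above the desk) standing on it 65 mm from the foot's centre on the +x side, and the dimmer shaft 75 mm from the centre on the -x side. Origin: centre of the foot's underside; z up
- lamp_arm (a joint): swing of the lamp's arm about the column's vertical axis, rad: 0 = head over the -x side of the foot, above the shaft; grows counter-clockwise seen from above (head towards the lamp's -y side), range -2 to 2. Stiff: takes about 0.6 N m (3 to 5 N at the peg) and stays where it is left
- lamp_pivot (a point): the point on the swing axis where the arm sits on the column's top, 190 mm above the desk. Its -x axis points along the arm to the head; z up
- lamp_grip (a point): the top of the upright orange handle peg (round, 16 mm across, 36 mm tall) on the centre of the lamp head, 248 mm above the desk and 180 mm out from the swing axis. The head is a round disc 140 mm across; its top face is 36 mm below this point and its underside 56 mm below. Same axes as lamp_pivot
- pad_middle (a point): the middle of the top of the sketch pad (white sheet on a green board, 150 x 130 x 7 mm, fixed to the desk), which lies to one side of the lamp; its distance from the swing axis is 180 to 210 mm, so the middle of the head can come to within 30 mm of it. z up
- knob: the loose black dimmer knob, 60 g, standing bore down on the 4 mm cork mat: skirt 54 mm across, 5 mm thick, then a round barrel 38 mm across up to 30 mm. Bore from below 22 mm across, 15 mm deep, small lead-in, made a D by a flat 3.5 mm from its axis on the knob's +x side; the white pointer line on top points to +x too. Origin: centre of its underside; z up
- knob_pointer (a point): the outer end of the white pointer line on the knob's top: 17.5 mm from the knob's axis on its +x side (the side of the flat), 30 mm above its underside; same axes as the knob
- shaft_top (a point): centre of the top of the D-shaped steel dimmer shaft, upright on the lamp's foot: 20 mm across, flat 2.5 mm from its axis facing this point's +x (red mark on the brass collar, same side); z up. 51 mm above the desk, 26 mm above the foot; collar 28 mm across, 4 mm high. Turns only stiffly (0.25 N m). Knob home: its origin 15 mm below this point, +x axes alike (about 0.2 rad of play)
- dimmer_shaft (a joint): how far the sprung shaft is pushed down, m: 0 = up, 0.005 = fully down. The spring takes about 3.6 N to start and 9.6 N at the end, where there is a hard stop; it comes up again when let go
- eraser: a white eraser with a blue sleeve, 20 x 42 x 12 mm, lying on the cork mat; origin: centre of its underside
- sharpener: an aluminium pencil sharpener, 16 x 26 x 14 mm, lying on the sketch pad; origin: centre of its underside
- spray: a blue closed bottle with a white cap, 40 mm across and 120 mm tall, standing to the robot's left; origin: centre of its underside
- box_grey: a grey box, 75 x 75 x 60 mm, to the robot's right, carrying the paper box; origin: centre of its underside
- box_card: a white paper box, 72 x 72 x 50 mm, on top of the grey box; origin: centre of its underside
- mug: a white mug, 80 mm across and 90 mm tall; origin: centre of its underside
- mouse: a grey computer mouse, round, 60 mm across and 32 mm tall, on a blue mouse mat; origin: centre of its underside
- pencil_cup: a yellow pencil cup, 76 mm across, 90 mm tall (pencils to 170 mm), behind the lamp; origin: centre of its underside
Mind the look-alikes: they are no part of the job. Leave any pink or yellow look-alike of the knob alone.

How it is judged:
On the way, in this order (a step that is already met when the one before it is completed fails the run):
1. the lamp head hangs over the middle of the sketch pad (within 55 mm, seen from above) and stands still, the knob not yet on the shaft (horizontal distance between lamp_grip and pad_middle below 0.055 m and velocity of joint lamp_arm between -0.1 and 0.1 rad/s and not (horizontal distance between knob and shaft_top below 0.003 m and z of knob in the frame of shaft_top below -0.0125 m and angle between the x axis of knob and the x axis of shaft_top, either way round below 0.35 rad and x of knob_pointer in the frame of shaft_top above 0.01 m and angle between knob's own z axis and vertical below 0.1 rad)), for 0.2 s.
2. the knob is fully home on the D-shaft (horizontal distance between knob and shaft_top below 0.003 m and z of knob in the frame of shaft_top below -0.0125 m and angle between the x axis of knob and the x axis of shaft_top, either way round below 0.35 rad and x of knob_pointer in the frame of shaft_top above 0.01 m and angle between knob's own z axis and vertical below 0.1 rad and horizontal distance between lamp_grip and pad_middle below 0.055 m), for 0.2 s.
At the end, for the whole second after the job is handed in: Lamp head within 55 mm of the pad's middle seen from above; knob on the shaft (axes within 3 mm, at most 2.5 mm short of home, flats matched within 0.35 rad, tilt under 0.1 rad) and held pressed by the fingers, the shaft at least 3.5 mm of its 5 mm down, through the last second (all of step 2 and value of joint dimmer_shaft above 0.0035 m and contact force between the fingers and knob above 2 N); the arm keeps its last pose, push and grip.
It fails at once if another thing on the desk is moved by more than 30 mm (distance of any of eraser, sharpener, spray, box_grey, box_card, mug, mouse, pencil_cup from where it was at the start of the episode above 0.03 m).
It also fails if it takes over 69 s, if anything falls off the work surface, if the arm or the gripper's body presses on something with over 40 N, if the wrist force passes 120 N, or if a joint passes its speed limit or range.

## Working session

There is one attempt and no reset: what is moved stays moved. The work goes in short steps, each a Python script; the robot and the scene stay as the last script left them, time stands still between calls to the robot, and variables do not carry over. Pictures are saved under pics/ and viewed, at most 10 in all, crops included, and the job is handed in when it is done.

```bash
mkdir -p pics; ls; python3 - <<'E'
from workcell import robot
import cv2,numpy as np
for n in("top","side"):
    p,d=robot.grab_frame(n);cv2.imwrite(f"pics/{n}0.png",p);np.save(f"pics/{n}0.npy",d)
    c=robot.calibration(n);print(n,np.round(c["K"],1).tolist(),np.round(c["R"],3).tolist(),np.round(c["t"],3))
s=robot.state();print(s["time_s"],s["tcp_pos"],s["tool_rot"])
E
```

```text
pics
top [[411.0, 0.0, 256.0], [0.0, 411.0, 189.9], [0.0, 0.0, 1.0]] [[-0.007, -1.0, 0.016], [-0.984, 0.004, -0.18], [0.18, -0.017, -0.984]] [0.024 0.613 1.478]
side [[390.8, 0.0, 262.1], [0.0, 390.8, 190.9], [0.0, 0.0, 1.0]] [[-0.97, -0.245, -0.002], [-0.135, 0.542, -0.83], [0.204, -0.804, -0.558]] [0.586 0.181 1.193]
0.1 [0.2718621  0.67129684 0.23027572] [-0.60055457 -3.08338325  0.0031203 ]
```

View pics/top0.png

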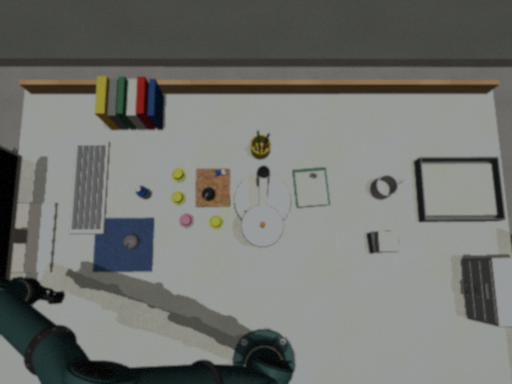

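View pics/side0.png

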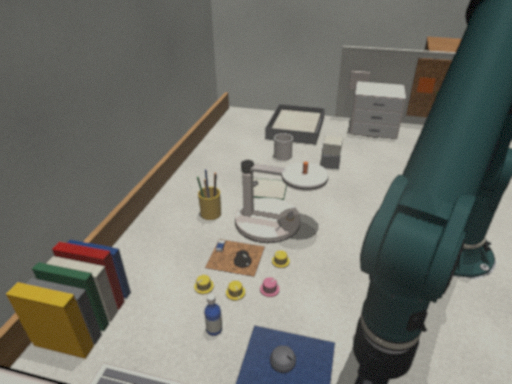

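Candidates for the knob in the top view: black at (208,193) on the cork mat. The look-alikes are yellow at (178,174), (178,198) and (216,222), and pink at (186,220). I choose the black one and check it in a close crop. The pad is at (311,187), the lamp column at (263,172) and the peg at (263,225).

```bash
cat > h.py <<'E'
from workcell import robot
import cv2,numpy as np
C={n:robot.calibration(n) for n in("top","side")}
def ray(n,u,v,z):
    c=C[n];R,t=np.array(c["R"]),np.array(c["t"]);o=-R.T@t
    d=R.T@np.linalg.inv(c["K"])@np.array([u,v,1.]);return o+d*(z-o[2])/d[2]
def proj(n,X):
    c=C[n];p=np.array(c["K"])@(np.array(c["R"])@np.array(X)+c["t"]);return p[:2]/p[2]
def avg(n,k=6):
    return np.mean([robot.grab_frame(n)[0].astype(float) for _ in range(k)],0)
def crop(im,u,v,w,s):
    return cv2.resize(np.clip(im[v-w:v+w,u-w:u+w]*1.,0,255).astype(np.uint8),None,fx=s,fy=s,interpolation=cv2.INTER_CUBIC)
def cen(m,u,v,r):
    k=np.zeros_like(m,bool);k[v-r:v+r+1,u-r:u+r+1]=1;y,x=np.nonzero(m&k);return x.mean(),y.mean(),len(x)
E
python3 - <<'E'
from h import *
t=avg("top");s=avg("side");np.save("pics/t.npy",t);np.save("pics/s.npy",s)
a=crop(t,208,193,20,10);b=crop(s,242,258,20,10)
cv2.imwrite("pics/c1.png",np.hstack([a,b]))
for n,im in(("top",t),("side",s)):
    hsv=cv2.cvtColor(im.astype(np.uint8),cv2.COLOR_BGR2HSV);np.set_printoptions(linewidth=250)
    B,G,R=im[...,0],im[...,1],im[...,2]
    o=(R-B>45)&(R-G>20)
    u,v=((263,225) if n=="top" else (305,168))
    x=cen(o,u,v,8);print("peg",n,x,ray(n,x[0],x[1],.235))
    k=im.max(2)<55
    u,v=((208,193) if n=="top" else (242,258))
    x=cen(k,u,v,12);print("knob",n,x,ray(n,x[0],x[1],.025))
B,G,R=t[...,0],t[...,1],t[...,2]
g=(G-R>12)&(G-B>5);g[:,:285]=0;g[:,340:]=0;g[:160]=0;g[215:]=0
y,x=np.nonzero(g);r=cv2.minAreaRect(np.c_[x,y].astype(np.float32));print("pad",len(x),r,ray("top",*r[0],.007))
c=cen(t.max(2)<70,263,172,8);print("coltop",c,ray("top",c[0],c[1],.21))
print(t[186:201,200:217].mean(2).astype(int))
E
```

```text
peg top (np.float64(262.5), np.float64(224.0), 16) [0.46832895 0.00375634 0.235     ]
knob top (np.float64(208.68867924528303), np.float64(193.46226415094338), 106) [0.6059751  0.19994091 0.025     ]
peg side (np.float64(305.025), np.float64(165.9), 40) [0.47120746 0.00737056 0.235     ]
knob side (np.float64(nan), np.float64(nan), 0) [nan nan nan]
pad 185 ((310.7616271972656, 186.73562622070312), (38.1576042175293, 33.49913024902344), 83.9909896850586) [ 0.63384841 -0.19153762  0.007     ]
coltop (np.float64(262.7830188679245), np.float64(171.78301886792454), 106) [6.47261001e-01 2.68188292e-04 2.10000000e-01]
[[ 99  96  93  93  97 100  94  83  77  80  87  91  93  96 101  99  92]
 [ 98  98  96  92  91  87  74  62  57  58  66  74  87  97 102  99  92]
 [ 94  98  96  84  72  60  47  38  35  34  39  49  65  84  94  95  92]
 [ 88  93  87  67  47  34  28  27  25  25  25  28  40  59  77  87  90]
 [ 86  86  73  49  31  27  25  25  24  24  25  23  25  37  57  76  88]
 [ 88  82  61  36  26  25  26  26  25  26  25  25  22  25  43  70  88]
 [ 91  78  52  30  25  29  38  38  31  26  24  25  22  21  36  66  85]
 [ 96  76  46  29  28  44  64  62  42  28  25  24  21  19  34  62  84]
 [ 97  74  42  25  36  61  77  67  43  28  24  23  19  21  35  62  84]
 [ 93  74  46  29  45  71  75  56  33  26  23  20  16  22  35  63  85]
 [ 92  81  58  37  46  63  59  39  26  22  19  17  17  22  40  68  87]
 [ 93  87  70  49  51  55  41  27  21  20  18  15  20  30  53  77  91]
 [ 92  90  82  68  69  64  43  25  19  21  21  21  30  44  68  86  95]
 [ 94  93  90  83  79  67  46  30  22  25  28  36  49  64  81  91  95]
 [ 99  98  94  90  86  76  61  50  45  46  51  64  75  82  88  90  92]]h.py:14: RuntimeWarning: Mean of empty slice.
  k=np.zeros_like(m,bool);k[v-r:v+r+1,u-r:u+r+1]=1;y,x=np.nonzero(m&k);return x.mean(),y.mean(),len(x)
  ret = ret.dtype.type(ret / rcount)
```

View pics/c1.png

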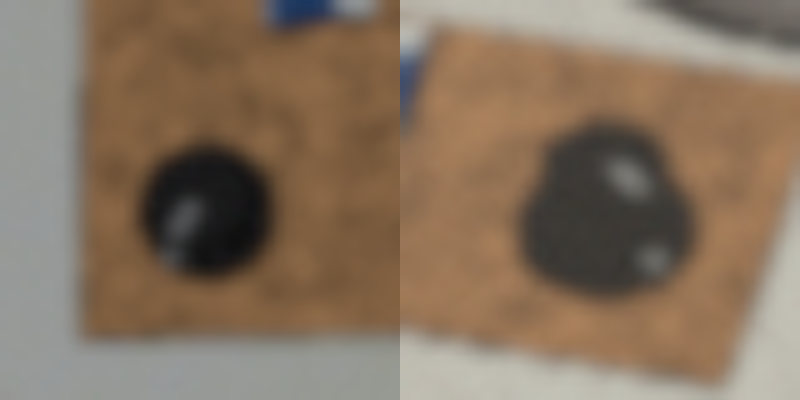

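The crop shows the black knob with a white pointer on top and a second white mark on its skirt. In the top view these are at about (206.3,194) and (204.8,198.4); in the side view at (244.5,255.3) and (246.8,263.8). The choice is confirmed.

```bash
python3 - <<'E'
from h import *
t=np.load("pics/t.npy");s=np.load("pics/s.npy")
def wc(im,u,v,r,b):
    g=im.mean(2)[v-r:v+r+1,u-r:u+r+1];w=np.clip(g-b,0,None);y,x=np.mgrid[v-r:v+r+1,u-r:u+r+1];return (w*x).sum()/w.sum(),(w*y).sum()/w.sum()
p=wc(t,206,194,3,35);print("ptr top",p,ray("top",*p,.034)[:2]," skirt",ray("top",204.75,198.35,.009)[:2])
print(s.mean(2)[248:270,230:254].astype(int))
p=wc(s,244,255,2,75);print("ptr side",p,ray("side",*p,.034)[:2]," skirt",ray("side",246.75,263.75,.009)[:2])
# saturation-based dark blob: knob outline
for n,im,u,v in(("top",t,208,193),("side",s,242,258)):
    sat=im[...,2]-im[...,0];m=(sat<18)
    k=np.zeros(m.shape,np.uint8);k[v-11:v+12,u-11:u+12]=m[v-11:v+12,u-11:u+12]
    q=cv2.connectedComponentsWithStats(k);i=1+np.argmax(q[2][1:,4]);print(n,q[2][i],q[3][i],ray(n,*q[3][i],.02)[:2])
# fwd: predicted outline extents for knob at guess
for n in("top","side"):
    pts=[]
    for z,r in((.004,.027),(.009,.027),(.034,.019)):
        for a in np.linspace(0,6.28,60):pts.append(proj(n,[.605+r*np.cos(a),.2+r*np.sin(a),z]))
    h=cv2.convexHull(np.array(pts,np.float32));M=cv2.moments(h);print("pred",n,M["m10"]/M["m00"],M["m01"]/M["m00"],cv2.boundingRect(h))
print("peg",proj("top",[.47,.005,.248]),"lamp ang")
E
```

```text
ptr top (np.float64(205.6978509844293), np.float64(194.75833226097026)) [0.59949836 0.21022381]  skirt [0.58986153 0.21630292]
[[126 128 125 123 125 124 122 121 119 117 114 112 111 114 115 119 121 118
  113 112 113 115 113 116]
 [130 128 127 125 126 126 126 123 119 116 105  98  98 100 104 110 114 113
  110 112 116 117 116 116]
 [130 129 126 125 125 123 122 116 110  99  87  77  79  79  84  91  97 106
  110 113 115 116 115 117]
 [128 126 122 119 118 115 109  98  86  76  68  61  62  62  66  70  79  92
  105 114 116 115 116 115]
 [125 119 115 113 111 107  92  78  68  60  57  56  57  59  60  58  62  76
   96 112 118 118 117 118]
 [120 117 115 113 114 104  85  64  59  58  58  60  65  71  70  65  58  67
   85 107 119 121 121 121]
 [114 113 114 113 115 104  80  62  57  57  57  61  75  93 100  87  70  62
   80 102 117 124 123 124]
 [111 112 112 115 113  98  75  62  56  57  58  61  76 100 116 109  87  68
   74  95 114 121 122 118]
 [114 115 115 115 104  88  68  58  58  57  56  58  64  85 107 109  95  73
   67  79 102 112 118 113]
 [117 118 117 110  97  75  63  57  54  56  58  57  59  65  81  8
[... 1007 characters left out ...]
  85  94 101
  106 113 118 120 122 118]
 [122 118 112 109 108 111 114 117 116 114 108 102  98  98 101 105 110 113
  116 119 119 119 119 120]
 [120 116 111 109 109 112 115 119 125 126 122 119 114 113 113 114 116 119
  123 125 120 117 116 117]]
ptr side (np.float64(244.40924338427135), np.float64(255.33768169959004)) [0.60322302 0.21157058]  skirt [0.59488032 0.21833409]
top [203 188  12  12 117] [208.30769231 193.71794872] [0.60586502 0.2018719 ]
side [235 251  16  16 190] [242.12631579 258.89473684] [0.61002434 0.21327719]
pred top 209.1301726499759 194.54812685339277 (202, 187, 15, 15)
pred side 245.11825873190702 257.7903625662536 (235, 248, 20, 19)
peg [262.23458427 223.0837487 ] lamp ang
```

```bash
cat >> h.py <<'E'
from scipy.spatial.transform import Rotation as Ro
def down(psi): return (Ro.from_euler("z",psi)*Ro.from_matrix(np.diag([1.,-1,-1]))).as_rotvec()
def fwd(psi): return psi
E
python3 - <<'E'
from h import *
piv=np.array([.648,.001]);peg=np.array([.470,.0055]);pad=np.array([.6345,-.191])
a0=np.arctan2(*(peg-piv)[::-1])%(2*np.pi);a1=np.arctan2(*(pad-piv)[::-1])%(2*np.pi)
print(a0,a1,np.linalg.norm(peg-piv),np.linalg.norm(pad-piv))
pos=lambda a:[*(piv+.18*np.array([np.cos(a),np.sin(a)])),.221]
for base in(0,np.pi):
    for a in np.linspace(a0,a1,4):
        q=robot.inverse_kinematics(pos(a),down(a+base));print(base,round(a,2),None if q is None else np.round(q,2))
for ps in np.arange(-3,3.2,.5):
    q=robot.inverse_kinematics([.61,.205,.011],down(ps));q2=robot.inverse_kinematics([.505,.003,.04],down(ps));print(round(ps,2),*[None if k is None else np.round(k,2) for k in(q,q2)])
E
```

```text
3.11631713852411 4.642192009312819 0.1780568729367109 0.19247402422145177
0 3.12 [-0.26  0.29  0.18  2.19 -0.08  0.67  1.53]
0 3.62 [-0.05  0.32  0.16  2.13 -0.08  0.69  2.21]
0 4.13 [ 0.17  0.41  0.02  1.97 -0.01  0.76  2.76]
0 4.64 [-0.47  0.84  1.18  1.8  -0.87  1.13 -2.2 ]
3.141592653589793 3.12 [-0.8   0.41  0.91  2.21 -0.49  0.74 -1.15]
3.141592653589793 3.62 [-0.56  0.43  0.86  2.15 -0.48  0.76 -0.48]
3.141592653589793 4.13 [-0.34  0.5   0.73  2.   -0.46  0.81  0.08]
3.141592653589793 4.64 [-0.17  0.58  0.57  1.79 -0.39  0.89  0.5 ]
-3.0 [-0.34  0.78 -0.08  1.91  0.13  0.46  1.2 ] [-0.03  0.64 -0.08  2.21  0.17  0.29  1.45]
-2.5 [-0.28  0.79 -0.17  1.9   0.27  0.48  1.58] [ 0.03  0.64 -0.17  2.21  0.33  0.31  1.79]
-2.0 [-0.2   0.8  -0.29  1.9   0.44  0.51  1.92] [ 0.09  0.65 -0.26  2.21  0.49  0.34  2.14]
-1.5 [-0.12  0.81 -0.4   1.9   0.58  0.55  2.3 ] [ 0.17  0.66 -0.36  2.21  0.63  0.37  2.5 ]
-1.0 [-0.05  0.84 -0.52  1.89  0.71  0.6   2.69] [ 0.25  0.68 -0.47  2.2   0.77  0.42  2.86]
-0.5 [ 0.03  0.87 -0.64  1.89  0.83  0.67  3.08] [-0.52  0.74  0.6   2.23 -1.01  0.47 -1.16]
0.0 [-0.74  0.86  0.53  1.92 -0.78  0.57 -1.25] [-0.39  0.69  0.42  2.23 -0.79  0.37 -0.88]
0.5 [-0.67  0.83  0.42  1.92 -0.65  0.52 -0.88] [-0.35  0.68  0.35  2.23 -0.7   0.34 -0.48]
1.0 [-0.59  0.81  0.29  1.92 -0.45  0.48 -0.55] [-0.29  0.66  0.26  2.23 -0.54  0.31 -0.13]
1.5 [-0.54  0.79  0.21  1.92 -0.34  0.47 -0.16] [-0.23  0.65  0.18  2.22 -0.39  0.3   0.22]
2.0 [-0.48  0.79  0.13  1.91 -0.21  0.45  0.23] [-0.18  0.65  0.11  2.22 -0.24  0.29  0.57]
2.5 [-0.43  0.78  0.05  1.91 -0.08  0.45  0.61] [-0.12  0.64  0.04  2.22 -0.08  0.28  0.92]
3.0 [-0.37  0.78 -0.03  1.91  0.06  0.45  0.98] [-0.07  0.64 -0.03  2.22  0.07  0.29  1.26]
```

```bash
python3 - <<'E'
from h import *
piv=np.array([.648,.001]);a0,a1=3.116,4.662
pos=lambda a,z:[*(piv+.18*np.array([np.cos(a),np.sin(a)])),z]
robot.reach(pos(a0,.31),down(a0+np.pi))
robot.set_gripper(.055)
s=robot.move_l(pos(a0,.222),down(a0+np.pi),max_speed=.12,stop_force=8);print(s)
if s: print(robot.state()); raise SystemExit
robot.set_gripper(.022)
s=robot.state();print(s["opening"],s["grasp_force"],s["time_s"],s["contact_force"])
for a in np.linspace(a0,a1,13)[1:]:
    robot.move_l(pos(a,.222),down(a+np.pi),max_speed=.12)
    print(np.round(robot.state()["contact_force"],1))
robot.dwell(.2)
robot.set_gripper(.05)
robot.move_l(pos(a1,.30),max_speed=.2)
p,_=robot.grab_frame("top");cv2.imwrite("pics/sw.png",p)
print(robot.state()["time_s"])
E
```

```text
False
0.022012020275996327 0.0 4.8917 [ 0.17254925 -0.10710906  0.72737172]
[0.5 0.3 0.6]
[0.6 0.3 0.3]
[0.5 0.2 0. ]
[-0.6  0.2 -0.4]
[-0.7 -0.6 -0.5]
[0.3 0.2 0.5]
[0.1 0.2 0.6]
[ 0.7 -0.3 -0.3]
[-0.1 -0.8 -0.5]
[-0.8 -0.2 -0.1]
[-0.2  0.2  0.9]
[ 0.  -0.   0.3]
10.1667
```

```bash
python3 - <<'E'
from h import *
robot.reach([.50,.25,.26],down(2.3))
t=avg("top",8);s=avg("side",8);np.save("pics/t2.npy",t);np.save("pics/s2.npy",s)
print(robot.state()["time_s"])
def show(im,u,v,w):return crop(im,u,v,w,400/(2*w))
a,b=show(t,285,200,50),show(s,275,215,40)
cv2.imwrite("pics/c2.png",np.hstack([a,b]))
for n in("top","side"):
    print(n,proj(n,[.508,.004,.051]),"headpred",proj(n,[.64,-.18,.24]))
E
```

```text
12.625
top [260.76500478 218.16639257] headpred [317.57234806 171.72618275]
side [290.54058908 213.19038651] headpred [264.65827665 131.70585629]
```

View pics/c2.png

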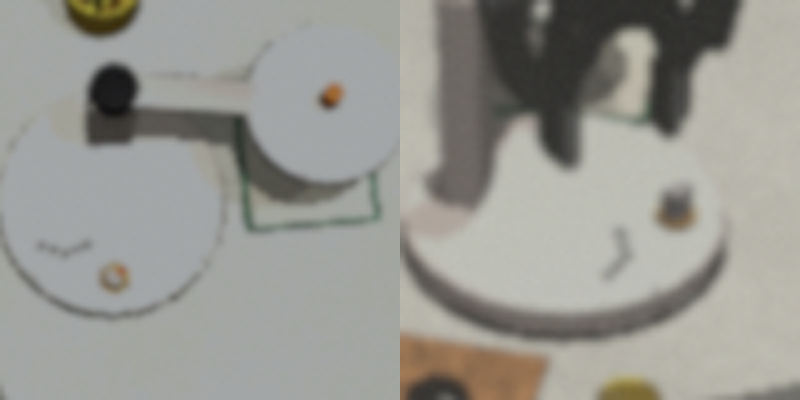

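The head now hangs over the pad, with the peg at about (318,174) against the predicted (317.6,171.7). The shaft with its brass collar is at about (263.7,219.2) in the top view and (344,216) in the side view.

```bash
python3 - <<'E'
from h import *
np.set_printoptions(linewidth=250)
t=np.load("pics/t2.npy");s=np.load("pics/s2.npy")
cv2.imwrite("pics/c3.png",np.hstack([crop(t*1.3,264,219,10,40),crop(s*1.3,330,216,10,40)])[:, :])
for n,im,u,v in(("top",t,264,219),("side",s,330,216)):
    for nm,q in(("R-G",im[...,2]-im[...,1]),("G-B",im[...,1]-im[...,0]),("L",im.mean(2))):
        print(n,nm);print(q[v-6:v+7,u-7:u+8].astype(int))
E
```

```text
top R-G
[[-2 -3 -3 -3 -3 -2 -3 -3 -3 -3 -3 -3 -3 -3 -3]
 [-3 -3 -2 -3 -2 -2 -2 -1 -2 -3 -2 -2 -3 -2 -3]
 [-3 -3 -3 -2 -2  2  5  4  2  0 -2 -3 -3 -3 -3]
 [-3 -2 -2  0  2  7 14 18 17  8  0 -3 -3 -3 -3]
 [-2 -2  0  5  7  7 15 30 37 21  4 -2 -2 -3 -3]
 [-2 -2  1  9  8  5  9 24 33 22  6 -1 -3 -3 -3]
 [-3 -1  2 10  8  4  4 11 18 16  6 -1 -3 -3 -3]
 [-3 -2  1 10 11  5  4  5 10 11  5 -1 -2 -2 -2]
 [-2 -2  0  6 12 10  6  7  9  8  1 -1 -3 -3 -3]
 [-2 -3 -2  0  5  9  9  8  5  1 -1 -2 -3 -2 -3]
 [-2 -3 -2 -2  0  2  3  2  0 -2 -3 -3 -2 -3 -3]
 [-3 -3 -3 -3 -2 -2 -1 -1 -2 -3 -2 -2 -3 -3 -3]
 [-3 -2 -3 -3 -2 -3 -3 -2 -3 -2 -3 -3 -2 -3 -2]]
top G-B
[[-1 -1 -1 -1 -1 -1 -1 -1 -1 -1 -1 -1 -1 -1 -1]
 [-1 -1 -1 -1 -1  0  0  0  0 -1 -1 -1 -1 -1 -1]
 [-1 -1 -1  0  2  6  9  8  3  0 -1 -1  0 -1 -1]
 [-1 -1  0  3  8 16 24 25 15  4  0 -1 -1  0 -1]
 [-1  0  1  8 13 15 22 28 23 13  5  0 -1 -1 -1]
 [-1  0  4 12 12  7  9 15 26 28 12  1 -1 -1 -1]
 [-1  0  5 14 11  4  4  8 22 32 16  2 -1 -1 -1]
 [-1  0  4 13 14  6  4  7 19 27 12  1 -1 -1 -1]
 [-1 -1  1  9 17 15 11 14 22 18  6  0 -1 -1 -1]
 [-1 -1  0  4 12 18 21 20 1
[... 2386 characters left out ...]
4 186]
 [185 186 185 187 187 187 187 187 187 186 186 186 185 186 187]
 [184 184 185 185 186 188 186 186 186 186 185 185 185 186 186]
 [184 184 185 184 185 187 186 186 186 185 185 186 186 185 185]
 [183 184 184 185 185 186 186 186 187 187 187 185 186 185 185]
 [182 182 185 184 184 184 186 187 187 187 186 187 186 185 185]
 [179 182 184 185 185 186 185 187 187 187 187 187 185 186 186]
 [180 181 184 185 185 184 185 186 185 186 185 186 186 186 186]
 [180 181 183 183 184 184 184 184 185 184 185 185 185 184 185]
 [181 182 182 183 185 184 183 184 183 185 186 184 186 184 185]
 [182 183 183 184 184 185 183 184 185 185 185 184 185 183 184]
 [181 181 184 183 183 184 185 184 183 184 183 184 183 183 183]]
```

View pics/c3.png

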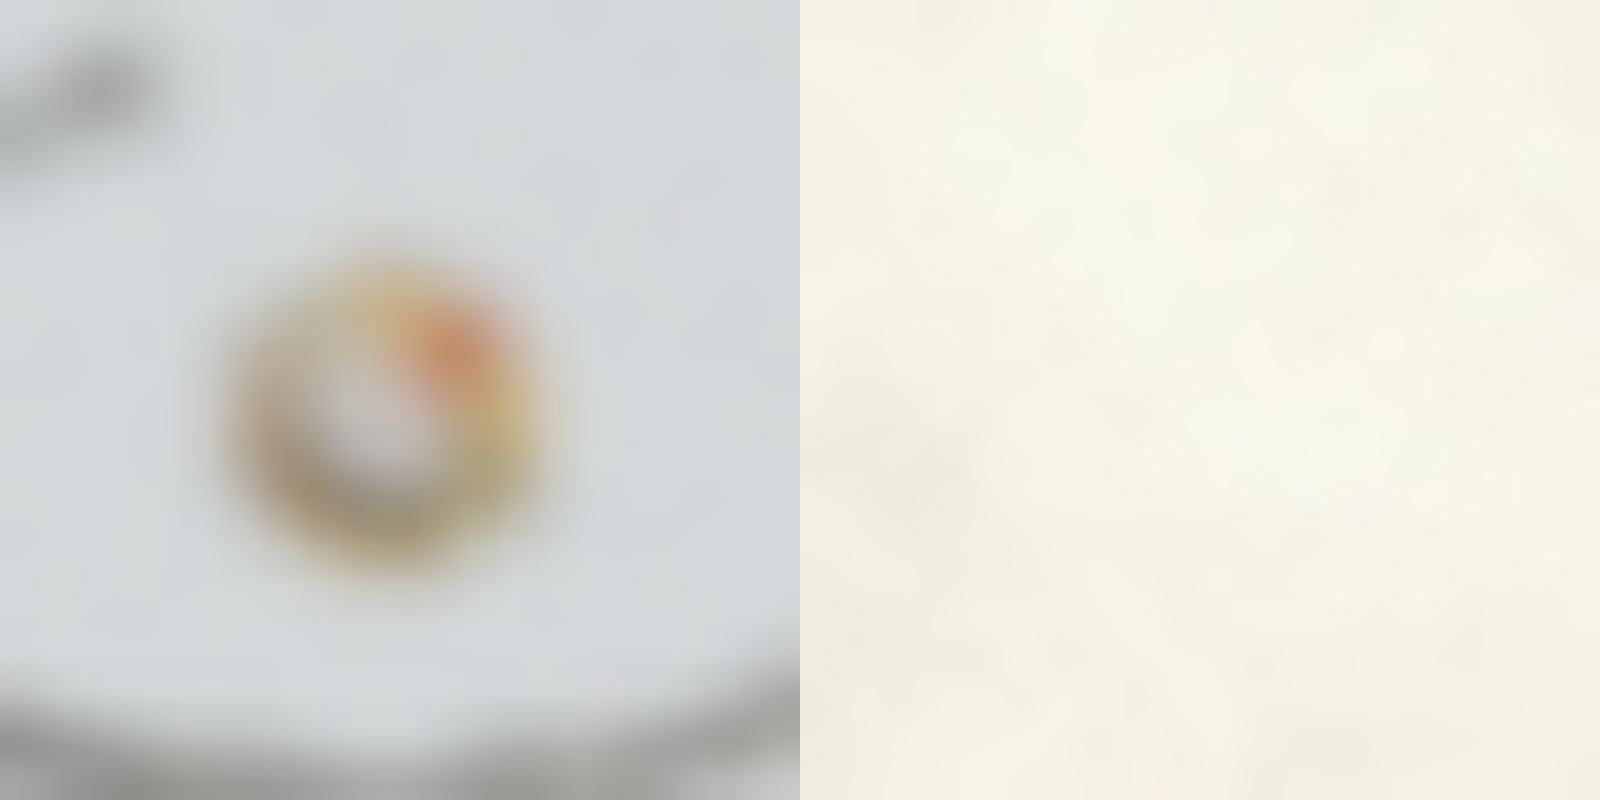

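Red mark in the top view: about (265,217.3), up and to the right of the collar centre at (263.4,219.1), so the flat faces about -41°. The right half of that crop missed the shaft. Next I fit the silhouette centres in both views numerically, and centre the knob by squeezing it at two yaws to get a calibration reference.

```bash
cat >> h.py <<'E'
from scipy.optimize import least_squares
KN=((.004,.027),(.009,.027),(.034,.019)); SH=((.025,.014),(.029,.014),(.051,.010))
def hullc(n,xy,prof):
    pts=[proj(n,[xy[0]+r*np.cos(a),xy[1]+r*np.sin(a),z]) for z,r in prof for a in np.linspace(0,6.28,48)]
    m=cv2.moments(cv2.convexHull(np.array(pts,np.float32)));return np.array([m["m10"]/m["m00"],m["m01"]/m["m00"],m["m00"]])
def sil(n,im,uv,r,thr):
    u,v=np.round(uv).astype(int);f=8
    g=cv2.resize(im.mean(2)[v-r:v+r+1,u-r:u+r+1].astype(np.float32),None,fx=f,fy=f,interpolation=cv2.INTER_CUBIC)
    cs,_=cv2.findContours((g<thr).astype(np.uint8),cv2.RETR_EXTERNAL,cv2.CHAIN_APPROX_NONE)
    h=cv2.convexHull(max(cs,key=cv2.contourArea));m=cv2.moments(h)
    return np.array([(m["m10"]/m["m00"]+.5)/f-.5+u-r,(m["m01"]/m["m00"]+.5)/f-.5+v-r,m["m00"]/f**2])
def locate(n,im,xy,prof,r,thr):
    s=sil(n,im,hullc(n,xy,prof)[:2],r,thr)
    q=least_squares(lambda p:hullc(n,p,prof)[:2]-s[:2],xy,x_scale=.01).x
    return q,s,hullc(n,q,prof)[2]
E
python3 - <<'E'
from h import *
np.set_printoptions(precision=4,suppress=True,linewidth=200)
t=np.load("pics/t2.npy");s=np.load("pics/s2.npy")
print("knob",locate("top",np.load("pics/t.npy"),[.608,.203],KN,11,60),locate("side",np.load("pics/s.npy"),[.612,.206],KN,14,90))
for n,im,th in(("top",t,145),("side",s,140)):
    q=locate(n,im,[.505,.003],SH,7,th);print("shaft",n,q)
    w=np.clip(im[...,2]-im[...,1]-13,0,None);u,v=np.round(q[1][:2]).astype(int);y,x=np.mgrid[v-6:v+7,u-6:u+7];w=w[v-6:v+7,u-6:u+7]
    if w.sum()>0:
        X=ray(n,(w*x).sum()/w.sum(),(w*y).sum()/w.sum(),.029);d=X[:2]-q[0];print("red",w.max(),X,d,np.arctan2(d[1],d[0]))
# squeeze-centre the knob
x,y=.610,.205
robot.set_gripper(.075)
robot.reach([x,y,.09],down(-.2+np.pi/2))
if not robot.move_l([x,y,.017],max_speed=.12,stop_force=6):
    robot.set_gripper(.034);print("w1",robot.state()["opening"])
    robot.set_gripper(.075);robot.move_l([x,y,.055],max_speed=.15)
    robot.reach([x,y,.055],down(-.2))
    print(robot.move_l([x,y,.017],max_speed=.12,stop_force=6))
    robot.set_gripper(.034);print("w2",robot.state()["opening"],robot.state()["tcp_pos"])
    robot.set_gripper(.075);robot.move_l([x,y,.09],max_speed=.2)
robot.reach([.45,.12,.26],down(-.2))
t=avg("top",8);s=avg("side",8);np.save("pics/t3.npy",t);np.save("pics/s3.npy",s)
print("knob",locate("top",t,[.608,.203],KN,11,60),locate("side",s,[.612,.206],KN,14,90))
cv2.imwrite("pics/c4.png",np.hstack([crop(t,208,193,20,10),crop(s,242,258,20,10),]))
print(robot.state()["time_s"])
E
```

```text
knob (array([0.6084, 0.2031]), array([208.3295, 193.669 , 141.4922]), np.float64(156.7273354755016)) (array([0.6122, 0.2066]), array([242.1254, 258.9053, 250.3594]), np.float64(267.5564909474924))
shaft top (array([ 0.507 , -0.0054]), array([263.1008, 219.1325,  48.4297]), np.float64(44.35127432947047))
red 24.0 [ 0.5131 -0.0119  0.029 ] [ 0.0061 -0.0065] -0.8128845001811149
shaft side (array([0.5104, 0.0025]), array([289.7098, 216.6388,  47.5234]), np.float64(75.02120868698694))
red 5.25 [0.5061 0.0043 0.029 ] [-0.0043  0.0018] 2.7450307875315847
w1 0.036083452989823614
False
w2 0.03583544341888253 [0.6106 0.2051 0.0181]
knob (array([0.5943, 0.1982]), array([209.5523, 197.2978, 253.8125]), np.float64(157.29124337702524)) (array([0.6124, 0.2072]), array([242.0121, 259.0265, 263.375 ]), np.float64(267.78179617610294))
20.6167
```

View pics/c4.png

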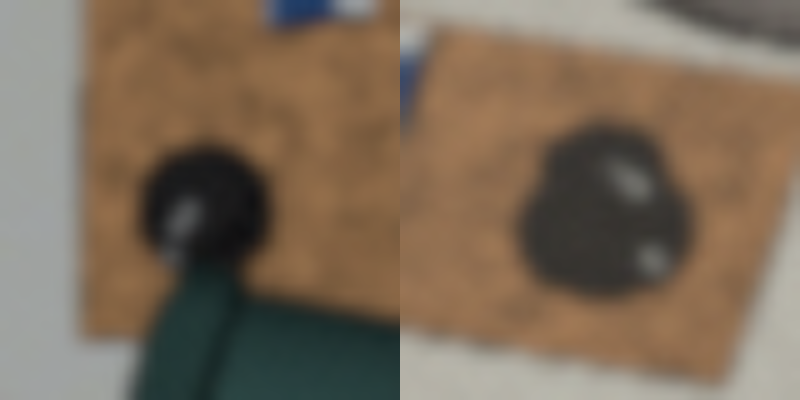

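The knob stands centred at (0.6105,0.205) with its pointer direction unchanged. This gives corrections of about +2 mm (top) and -2 mm (side) on each axis. I now look at the shaft in the side view properly.

```bash
python3 - <<'E'
from h import *
np.set_printoptions(precision=4,suppress=True,linewidth=200)
t=np.load("pics/t2.npy");s=np.load("pics/s2.npy")
k=crop(s*1.2,290,214,12,25)
cv2.imwrite("pics/c5.png",k)
print(s.mean(2)[205:225,280:301].astype(int));print((s[...,2]-s[...,0])[205:225,280:301].astype(int))
# foot circle in top (R-B/dark rim not needed): white foot vs desk
for xy in([.5095,-.003],[.5085,.0005]):
    for n in("top","side"): print(n,xy,[np.round(proj(n,[*(np.array(xy)-[.002,.002] if n=="top" else np.array(xy)+[.002,.002]),z]),1) for z in(.025,.051)])
E
```

```text
[[185 186 187 185 186 186 186 184 186 185 186 186 183 183 180 179 179 178 179 180 180]
 [187 187 186 186 187 186 187 186 186 187 186 185 187 186 182 179 179 179 179 179 179]
 [186 185 186 186 187 186 186 186 186 186 186 187 186 186 183 180 179 181 181 179 180]
 [187 186 187 187 188 186 187 187 187 186 185 186 187 186 186 183 180 182 181 182 181]
 [186 186 186 185 186 187 185 186 186 187 186 187 186 187 187 184 183 181 181 181 180]
 [185 187 187 186 186 187 186 187 187 185 183 182 182 184 187 186 184 182 180 179 179]
 [188 186 186 185 187 187 186 184 182 176 172 168 169 175 184 186 186 183 182 178 178]
 [186 186 186 187 186 186 183 173 167 161 156 152 150 163 180 186 188 185 181 178 177]
 [186 187 186 185 186 185 175 155 139 135 138 133 132 154 177 186 187 186 182 179 179]
 [186 187 186 186 187 183 167 138 111 109 113 111 118 150 178 187 187 187 184 180 179]
 [188 186 188 187 187 182 161 127  95  88  92  94 111 145 175 187 188 186 186 181 180]
 [186 188 186 186 186 177 152 117  88  81  83  87 104 138 170 185 188 186 184 178 178]
 [186 186 188 187 183 169 139 105  84  81  85  88 100 13
[... 1535 characters left out ...]
9 39 40 25 12  8  7  8 10 13]
 [ 7  6  7  7  8 10 16 27 33 36 39 42 40 30 18  9  7  7  8  9 12]
 [ 6  8  7  7  6  7 10 16 23 28 30 29 23 16  9  7  6  6  8 11 12]
 [ 6  6  7  7  6  7  8 10 12 12 13 13 10  8  8  7  7  8 10 11 10]
 [ 5  7  7  6  6  7  7  7  7  8  7  7  7  6  7  6  7  9 11 11 10]
 [ 4  5  6  7  6  7  7  7  7  7  7  6  6  7  7  6  8 10 10 10 11]
 [ 5  6  6  7  7  7  7  8  8  7  7  7  7  7  7  7  8 11 10  9  9]]
top [0.5095, -0.003] [array([263. , 219.1]), array([263.2, 218.3])]
side [0.5095, -0.003] [array([289.5, 218.5]), array([289.8, 212.1])]
top [0.5085, 0.0005] [array([262. , 219.3]), array([262.3, 218.6])]
side [0.5085, 0.0005] [array([289.6, 219.1]), array([289.9, 212.8])]
```

View pics/c5.png

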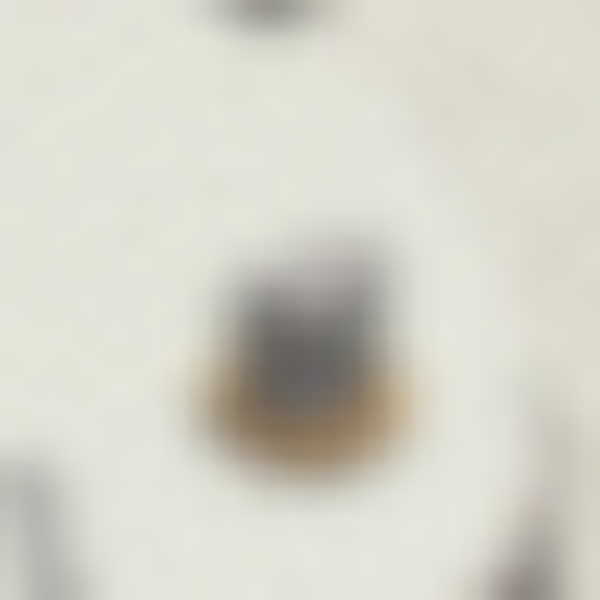

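The side view shows the brass collar centred at about (289.7,217.5) with its lower edge at row 220.5, and no red visible because the mark faces away. I take the shaft at (0.509,-0.0035), its flat at -0.79 rad and the knob pointer at 2.54 rad, so the knob turns by +2.95. Now I grasp it and try the fit.

```bash
cat > ins.py <<'E'
from h import *
import itertools
def attempt(x,y,yaw,f=3.0):
    robot.move_l([x,y,.0625],down(yaw),max_speed=.08)
    hit=robot.move_l([x,y,.050],max_speed=.03,stop_force=f)
    s=robot.state();print(np.round([x,y,yaw],3),hit,np.round(s["tcp_pos"],4),np.round(s["contact_force"],1),np.round(s["wrist_torque"],2),round(s["time_s"],1),flush=True)
    return s["tcp_pos"][2]<.0555
E
python3 - <<'E'
from ins import *
x,y=.6102,.205
robot.set_gripper(.07)
robot.reach([x,y,.07],down(-.2))
robot.move_l([x,y,.0135],max_speed=.12)
robot.set_gripper(.03);s=robot.state();print(s["opening"],s["grasp_force"],s["tcp_pos"])
robot.move_l([x,y,.10],max_speed=.15)
robot.reach([.509,-.0035,.09],down(2.75))
print(np.round(robot.state()["joint_pos"],2),robot.state()["time_s"],robot.state()["opening"])
p,_=robot.grab_frame("side");cv2.imwrite("pics/c6.png",crop(p,290,205,35,10))
for d in((0,0),(0,.002),(0,-.002),(.002,0),(-.002,0)):
    if attempt(.509+d[0],-.0035+d[1],2.75): print("IN");break
E
```

```text
0.03574535432037875 59.85727787017822 [0.61099195 0.20499799 0.01469525]
[-0.03  0.55 -0.08  2.19  0.1   0.41  1.  ] 25.725 0.036079009154549646
[ 0.509 -0.004  2.75 ] False [ 0.5089 -0.0035  0.0499] [ 0.2 -0.6 -0.1] [0.   0.   0.02] 26.8
IN
```

View pics/c6.png

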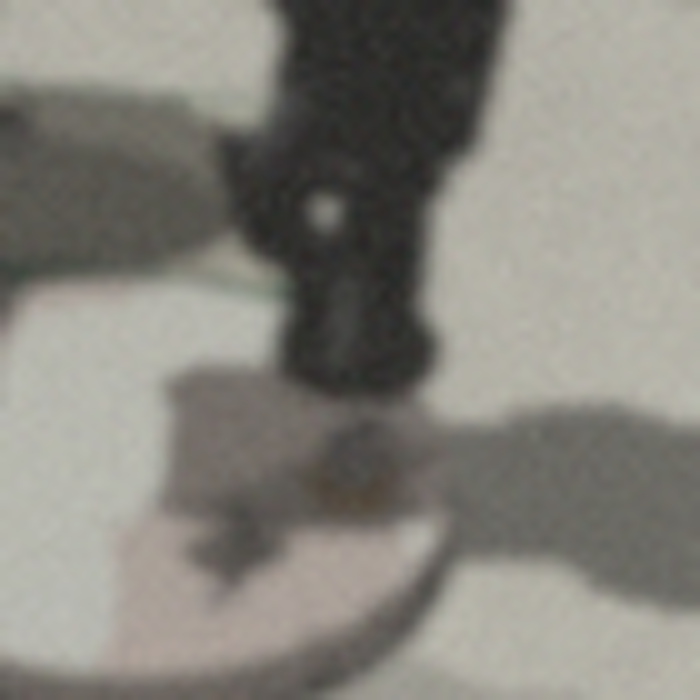

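The knob is held upright over the shaft. The first attempt then went down 12 mm past the shaft top without any force, so the D matched. Now I press.

```bash
python3 - <<'E'
from ins import *
def show():
    s=robot.state();print(np.round(s["tcp_pos"],4),np.round(s["contact_force"],1),round(s["opening"],4),round(s["grasp_force"],1),round(s["time_s"],1))
for z in(.0475,.0455,.0435,.0420,.041,.040,.039):
    h=robot.move_l([.509,-.0035,z],max_speed=.03,stop_force=16);robot.dwell(.15);print(h);show()
    if robot.state()["contact_force"][2]>14: break
p,_=robot.grab_frame("top");cv2.imwrite("pics/c7.png",crop(p,290,200,50,6))
E
```

```text
False
[ 0.509  -0.0035  0.0475] [-0.3  0.6 -0.6] 0.0358 60.0 27.2
False
[ 0.5093 -0.0035  0.0458] [-0.2  1.   4. ] 0.0356 60.1 27.6
False
[ 0.5093 -0.0035  0.0438] [-1.4  0.8  6. ] 0.0356 60.4 28.0
False
[ 0.5093 -0.0035  0.0424] [-0.8 -1.2  7.5] 0.0354 60.5 28.4
False
[ 0.5093 -0.0035  0.0415] [-0.1 -0.   8.6] 0.036 60.9 28.8
False
[ 0.5094 -0.0035  0.0413] [-2.8  1.  17. ] 0.0362 61.9 29.2
```

View pics/c7.png

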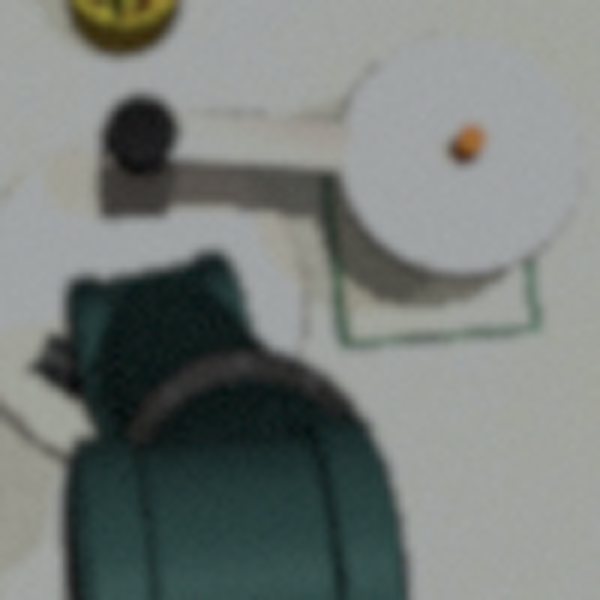

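The force followed the spring curve (4 N up to 8.6 N) and then jumped to 17 N at the hard stop, and the head is still over the pad (peg at about (317.5,174)). Handing in.

```bash
python3 - <<'E'
from h import *
print(robot.sign_off())
E
```

```text
the job is handed in; nothing more can be done
None
```

The job is handed in at about 29 s of the 69 s: the lamp head stands over the pad, and the knob is on the D-shaft, held pressed at the hard stop with 17 N; the hand-in call gave no verdict.

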